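# Dispense one specimen puck and nudge it into the green ring

### The arm

A 7-joint arm with a two-finger parallel gripper is mounted at the origin on the work surface. World frame = base frame: x ahead of the robot, y to its left, z up, the work surface at z = 0. Lengths are in m, angles in rad, forces in N, time in s.
With the tool pointing down it reaches from about 0.375 to 0.925 m from the base axis. Payload 3.1 kg.
Tool frame: the origin (TCP) lies on the mounting face of the last link; the fingertips stand 173 mm ahead of it and the grasp point (between the pads) lies 155 mm ahead of it (tcp_to_grasp is the distance from the TCP to the grasp point, in m); z points along the fingers, y is the direction in which the jaws open and shut (so a half turn about z gives the same grasp; the last joint's range is limited). The gripper opens to 85 mm and grips with 20 to 120 N. Pads are 22 mm wide; open, the fingers measure 114 mm over their backs; the gripper's body (76 mm by 85 mm) begins 54 mm behind the grasp point. The pads swing forward as they close: fully open they stand 13 mm farther back than shut.
Start: joints at [1.081, 0.383, 0.044, 1.598, -0.018, 1.161, -0.05], TCP at [0.248, -0.601, 0.405] pointing down, gripper open.
Joint ranges: [-2.61, 2.61], [-0.41, 2.15], [-1.48, 1.57], [0, 2.5], [-1.57, 4.71], [0.05, 1.97], [-2.85, 2.85]. Speed limits (rad/s): [2.79, 2.79, 3.14, 3.14, 3.14, 3.14, 3.14].

### API

Orientations are given as a unit quaternion [w, x, y, z].
In Python, from station import read_state, camera, close_job, tcp_to_grasp gives the robot as it stands. The module is installed in compiled form; this text tells all that it offers.
- The arm moves only by the shell command python3 -m inch 'ROWS' [FORCE]. ROWS is JSON, a list of rows, each a list of 5 numbers: the closure, from 0 (fully open) to 1 (shut), then the shift along the tool's x, y, z in cm, then the turn about the tool's z in rad. In form: [[hand, tx, ty, tz, yaw], ...]. A call has 1 to 12 rows; each row shifts and turns the commanded pose from where the row before left it, along the tool's axes as they then stand; what a row does not reach is not made up. A row lasts 1/8 s, in which the tool goes at most 62.5 mm and 10.7 degrees, less where a joint would pass 70% of its speed; a pose out of reach is approached as far as the arm can. A call with a gripper value outside its range is refused whole. The fingers move at their own pace and stop on an object; FORCE is the grip in N (left out, the last holds). Time passes only in rows, so rows that do not move let the fingers close. It gives the time, the measured TCP pose, the force and the opening at its end, in the units of the state.
- read_state(): the state, without advancing time (a new reading comes with each control period).
- camera(name): name is "side" or "top" or "wrist"; returns a dict with "pixels" (420x560x3 uint8, red, green, blue), "camera_matrix" (3x3 intrinsics, pixels), "k1" (the pictures are not rectified: a ray, as slopes to the right and down, at radius r is drawn at 1 + k1 r^2 times it, then the intrinsics apply), "world_from_camera" (4x4, takes a point from camera to world coordinates). Camera axes: x right, y down, z forward; pixel columns grow to the right and rows downward; lengths in m; the calibration is good to about 2 mm. A picture is of the moment at which its call begins. There is no depth.
- close_job(): hands the job in, once; it reports no verdict.
The state is a dict: "time_s": time; "joint_positions": joint angles; "qd": joint speeds; "tau": joint torques, N m; "tool_pos": TCP position; "eef_rot": TCP orientation; "contact_force": force on the tool from outside, world axes, zero at the start; "wrist_torque": the same for the moment, N m; "width": finger opening in m.
Only numpy, scipy, OpenCV 4.12 (cv2) and the standard library are available. Lean on these libraries where they do the work, as an engineer would, in place of code of your own. Each camera call takes 0.05 s, during which the arm holds its last target. There are 200 camera calls.

### The job

Press the dispenser's red plunger all the way down once and let it come back up, so that a single specimen puck slides out onto the tray. Then nudge that puck sideways along the tray with the fingertips until it lies wholly inside the green ring, and move clear. Never pick the puck up, leave the other pucks in the chute, and don't disturb anything else.

Things in the scene. Friction and masses are not known exactly. Their poses are not given: they have to be found in the camera images.
- dispenser: dispenser, fixed. White tray, x -105 to 85, y -125 to 125 mm, top 6 mm above the table; square clear chute 40 x 40 mm, top at 58 mm; behind it a blue housing, x 20 to 80, y -22 to 22, top at 46 mm. Origin on the table under the chute's centre. Axes: +x from the chute back to the plunger (roughly away from the robot), z up. A puck comes out towards -x, by a slot at the chute's foot.
- outlet (a point): point on the tray (6 mm above the table) 48 mm in front of the chute's centre (dispenser x = -0.048): the pressed-out puck stops lying flat with its centre about here or a few mm further out. While the plunger is down a steel pusher 26 mm wide and 10 mm high sticks out 13 mm from the chute's front.
- plunger (a joint): how far the plunger is pressed (m): 0 up, 0.018 fully down, against a hard stop. A spring lifts it; it takes 3 N to start, up to 9 N on the way (pucks rubbing) and about 8 N fully down. On the way down the pusher shoves the lowest puck out; when let go, plunger and pusher spring back and the next puck drops to the chute's floor. A second full press pushes out a second puck.
- plunger_top (a point): centre of the top face of the red plunger cap, 28 mm across; at rest 72 mm above the table, 50 mm behind (+x of) the dispenser's origin. It moves down with the plunger.
- puck1: the lowest puck in the chute, the one to be pressed out: a black disc, 30 mm across and 12 mm thick, about 18 g, with a small bright steel coupon in its top face. Origin at the centre of its underside. It starts lying flat on the tray's level at the dispenser's origin, inside the chute.
- ring_green: green ring printed on the tray: 64 mm across outside, 56 mm inside. Flat, nothing to feel. Origin at its centre, on the tray's top (6 mm above the table). It lies on one side of the chute's outlet, left or right, 70 to 86 mm off to the side.
- ring_orange: orange ring of the same size printed on the tray on the other side; not wanted in this task.
- puck2: puck number 2 from the bottom of the chute, same as puck1; origin at the centre of its underside; it must stay in the chute (it drops by 12 mm when the one below has left).
- puck3: puck number 3 from the bottom of the chute, same as puck1; origin at the centre of its underside; it must stay in the chute (it drops by 12 mm when the one below has left).
- puck4: puck number 4 from the bottom of the chute, same as puck1; origin at the centre of its underside; it must stay in the chute (it drops by 12 mm when the one below has left).
- objective: a bare metal microscope objective, 28 mm across and 46 mm tall, standing on a back corner of the dispenser's tray; origin at the centre of its underside; leave it alone
- jar: a small amber glass jar, 34 mm across and 48 mm tall, standing on the other back corner of the tray; origin at the centre of its underside; leave it alone
- cleaner: a white bottle with a blue cap, 48 mm across and 115 mm tall, standing on the table; origin at the centre of its underside; leave it alone
- slide_box: a blue plastic slide box, 85 x 50 x 30 mm, lying on the table; origin at the centre of its underside; leave it alone
- driver: a screwdriver lying on the table; leave it alone
- mouse: a white computer mouse, 100 x 58 x 30 mm, on the table; origin at the centre of its underside; leave it alone

How it is judged:
By the outcome, as a careful person would: the job done as asked, in the order asked, and still so for the second after the job is handed in, with the robot touching nothing.
It also fails if it takes over 48 s, if anything falls off the work surface, if the arm or the gripper's body presses on something with over 40 N, if the wrist force passes 120 N, or if a joint passes its speed limit or range.

## Working session

There is one attempt and no reset: what is moved stays moved. The work goes in short steps, Python scripts to look and compute and a shell command to move; the robot and the scene stay as the last step left them, time stands still between calls to the robot, and variables do not carry over. Pictures are saved under pics/ and viewed, about 8 in all and at most 12, crops included, and the job is handed in when it is done.

```bash
mkdir -p pics; cat > h.py <<'E'
import numpy as np, cv2
from station import read_state, camera, tcp_to_grasp
def snap(n,f):
    c=camera(n); cv2.imwrite('pics/'+f+'.png',c['pixels'][:,:,::-1]); np.save('pics/'+f+'.npy',c,allow_pickle=True); return c
def load(f): return np.load('pics/'+f+'.npy',allow_pickle=True).item()
def ray(c,u,v):
    K=np.array(c['camera_matrix']);T=np.array(c['world_from_camera'])
    d=np.array([(u-K[0,2])/K[0,0],(v-K[1,2])/K[1,1]]);s=d.copy()
    for _ in range(30): s=d/(1+c['k1']*(s@s))
    return T[:3,3],T[:3,:3]@np.array([s[0],s[1],1])
def atz(c,u,v,z):
    o,d=ray(c,u,v); return o+d*(z-o[2])/d[2]
def tri(*cs):
    A=0;b=0;P=[]
    for c,u,v in cs:
        o,d=ray(c,u,v);d=d/np.linalg.norm(d);M=np.eye(3)-np.outer(d,d);A=A+M;b=b+M@o;P.append((o,M))
    x=np.linalg.solve(A,b); return x,[np.linalg.norm(M@(x-o))*1e3 for o,M in P]
def proj(c,p):
    T=np.linalg.inv(np.array(c['world_from_camera']));q=T[:3,:3]@p+T[:3,3];s=q[:2]/q[2];s=s*(1+c['k1']*(s@s))
    K=np.array(c['camera_matrix']);return s[0]*K[0,0]+K[0,2],s[1]*K[1,1]+K[1,2]
E
python3 - <<'E'
from h import *
s=read_state();print(s['time_s'],s['tool_pos'],s['eef_rot'],s['width'],tcp_to_grasp)
for n in('top','side'):
    c=snap(n,n+'0');print(n,np.round(c['world_from_camera'],3).tolist(),c['k1'],np.round(c['camera_matrix'],1).tolist())
E
```

```text
0.0 [ 0.24803056 -0.60027056  0.40327531] [-1.29048542e-03  9.80864655e-01  1.94686321e-01 -3.15522872e-04] 0.08578266908867736 0.1547
top [[-0.019, -0.997, 0.081, 0.488], [-1.0, 0.019, 0.005, 0.012], [-0.007, -0.081, -0.997, 0.937], [0.0, 0.0, 0.0, 1.0]] -0.040553037843826564 [[384.5, 0.0, 284.2], [0.0, 384.5, 211.7], [0.0, 0.0, 1.0]]
side [[-0.992, -0.06, 0.112, 0.43], [-0.127, 0.524, -0.842, 0.884], [-0.008, -0.85, -0.528, 0.605], [0.0, 0.0, 0.0, 1.0]] -0.08880546136925384 [[406.5, 0.0, 277.7], [0.0, 406.5, 213.7], [0.0, 0.0, 1.0]]
```

View pics/top0.png

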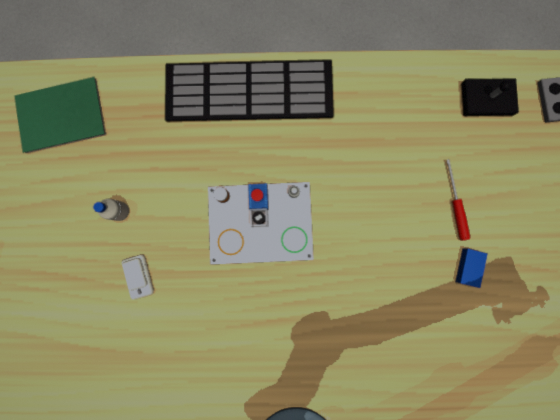

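View pics/side0.png

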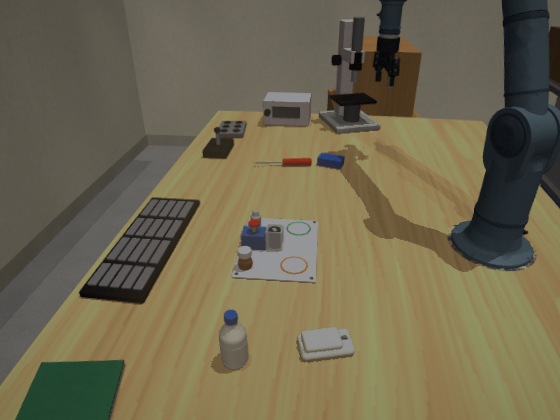

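Top view: the red cap is near (257,195), the green ring near (294,240) on the robot's right, and the orange ring near (230,241). In the side view the cap is near (254,223) and the green ring near (299,228).

```bash
python3 - <<'E'
from h import *
out={}
for n,box in(('top0',(200,175,320,275)),('side0',(225,205,325,285))):
    c=load(n);im=c['pixels'];x0,y0,x1,y1=box
    hsv=cv2.cvtColor(im,cv2.COLOR_RGB2HSV)
    for col,(lo,hi) in dict(red=((174,150,90),(180,255,255)),red0=((0,200,90),(4,255,255)),green=((50,60,80),(85,255,255)),orange=((8,90,150),(22,255,255))).items():
        m=cv2.inRange(hsv,lo,hi);M=np.zeros_like(m);M[y0:y1,x0:x1]=m[y0:y1,x0:x1]
        ys,xs=np.nonzero(M)
        if len(xs)<4: print(n,col,len(xs));continue
        if col in('green','orange'): (u,v),ax,_=cv2.fitEllipse(np.c_[xs,ys].astype(np.float32))
        else: u,v=xs.mean(),ys.mean();ax=(np.ptp(xs),np.ptp(ys))
        out[n,col]=(c,u,v);print(n,col,len(xs),round(u,1),round(v,1),ax,xs.min(),xs.max(),ys.min(),ys.max(),atz(c,u,v,.006 if col in('green','orange') else .072).round(4))
for col in('red','red0','green','orange'):
    if ('top0',col) in out and ('side0',col) in out: print(col,tri(out['top0',col],out['side0',col]))
c=load('top0')
P=[atz(c,*p,.006)for p in((208.5,185.5),(309.5,183),(313,261.5),(210,264.5))]
print(np.round(P,4))
a=load('top0')['pixels'][175:275,200:320];b=load('side0')['pixels'][200:290,225:330]
r=lambda i:cv2.resize(i,(400,360),interpolation=cv2.INTER_CUBIC)
cv2.imwrite('pics/crop0.png',np.hstack([r(a),r(b)])[:,:,::-1])
E
```

```text
top0 red 20 257.8 194.7 (np.int64(10), np.int64(11)) 252 262 189 200 [0.5974 0.0757 0.072 ]
top0 red0 80 256.6 194.7 (np.int64(9), np.int64(9)) 252 261 190 199 [0.5975 0.0784 0.072 ]
top0 green 147 293.9 239.2 (24.946645736694336, 25.03037452697754) 281 307 226 252 [ 0.4959 -0.0052  0.006 ]
top0 orange 161 113.0 122.9 (116.11885070800781, 330.8215637207031) 200 318 185 274 [0.7946 0.4422 0.006 ]
side0 red 0
side0 red0 32 253.6 222.4 (np.int64(9), np.int64(4)) 249 258 220 224 [0.596  0.0789 0.072 ]
side0 green 50 298.3 228.0 (12.568450927734375, 22.930437088012695) 287 310 222 234 [ 0.4945 -0.0074  0.006 ]
side0 orange 663 276.4 241.5 (83.1717758178711, 102.89939880371094) 225 324 205 284 [0.5439 0.0594 0.006 ]
red0 (array([0.59681841, 0.0783721 , 0.07169853]), [np.float64(0.6987809713188606), np.float64(0.6987809713188881)])
green (array([ 0.49508717, -0.00520402,  0.00746262]), [np.float64(0.7736897478325561), np.float64(0.7736897478325377)])
orange (array([0.60696175, 0.32909493, 0.23748404]), [np.float64(106.00506489706808), np.float64(106.00506489706801)])
[[ 0.6309  0.2011  0.006 ]
 [ 0.6321 -0.0461  0.006 ]
 [ 0.4416 -0.05    0.006 ]
 [ 0.4388  0.1981  0.006 ]]
```

View pics/crop0.png

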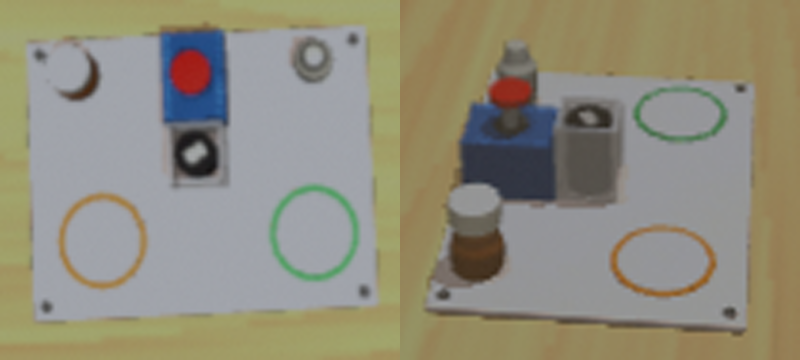

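The tray edges, cap height (71.7 mm, stated 72) and ring height (7.5 mm, stated 6) all agree with the text. The dispenser origin is about (0.546, 0.076), with yaw about 0.8°. The green ring is at (0.495, -0.005). I'll turn the tool so that its y axis lies along world x, then travel.

```bash
python3 -m inch '[[1,0,0,0,-0.17],[1,0,0,0,-0.17],[1,0,0,0,-0.17],[1,0,0,0,-0.17],[1,0,0,0,-0.17],[1,0,0,0,-0.17],[1,0,0,0,-0.17],[1,0,0,0,0]]' 40; python3 -m inch '[[1,2,1,0,0],[1,4,2,0,0],[1,5,2.6,0,0],[1,5,2.6,0,0],[1,5,2.6,0,0],[1,5,2.6,0,0],[1,5,2.6,0,0],[1,5,2.6,0,0],[1,5,2.6,0,0],[1,5,2.6,0,0],[1,5,2.6,0,0]]'; python3 -c "
from h import *
s=read_state();print(s['tool_pos'],s['eef_rot'],s['width'],s['contact_force'])"
```

```text
time_s: 1.1
tool_pos: [0.248, -0.6006, 0.4039]
eef_rot: [-0.001, 0.704, 0.71, 0.0]
contact_force: [-0.3, 0.1, 0.1]
width: 0.0001
time_s: 2.48
tool_pos: [0.5063, -0.0845, 0.4048]
eef_rot: [0.0, 0.703, 0.711, -0.0]
contact_force: [0.3, -1.0, 0.3]
width: -0.0003
[ 0.50632557 -0.08448146  0.40478352] [ 2.17649871e-04  7.03347035e-01  7.10846573e-01 -2.26037057e-04] -0.00034155790036352157 [ 0.30855026 -0.97263846  0.34461669]
```

```bash
python3 -m inch '[[1,4,2.3,0,0],[1,4,2.3,0,0],[1,4,2.3,0,0],[1,4.2,2.3,0,0],[1,0,0,3,0],[1,0,0,3,0],[1,0,0,2,0],[1,0,0,0,0],[1,0,0,0,0]]'; python3 - <<'E'
from h import *
s=read_state();print(s['tool_pos'],s['eef_rot'],s['contact_force'])
c=snap('wrist','w1')
for n in('top','side'): snap(n,n+'1')
print(np.round(c['world_from_camera'],3).tolist())
p=np.array([.597,.0775,.072]);print(proj(c,p),proj(c,np.array([.495,-.005,.006])))
E
```

```text
time_s: 3.6
tool_pos: [0.5971, 0.0755, 0.3258]
eef_rot: [0.001, 0.703, 0.711, 0.001]
contact_force: [0.7, 0.5, 0.1]
width: -0.0002
[0.59708211 0.07550346 0.32583435] [5.34633644e-04 7.03312034e-01 7.10880687e-01 7.39083232e-04] [0.66886097 0.5163633  0.11175501]
[[1.0, 0.01, 0.004, 0.596], [0.011, -0.956, -0.293, 0.151], [0.001, 0.293, -0.956, 0.293], [0.0, 0.0, 0.0, 1.0]]
(np.float64(280.3524441416729), np.float64(220.32857450126386)) (np.float64(174.60118377766025), np.float64(278.3570027400816))
```

View pics/w1.png

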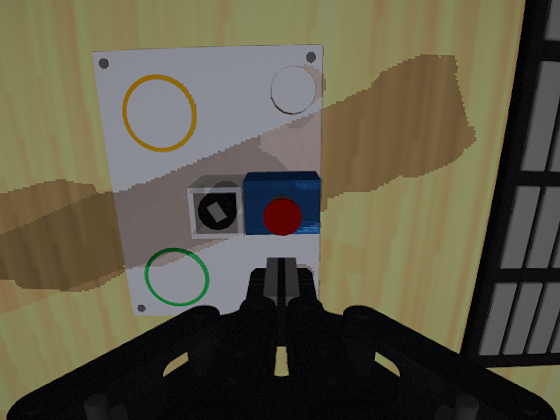

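Wrist view: cap centre near (283,217), green ring near (177,277), and pucks visible in the chute at (218,210). I'll refine from this view.

```bash
python3 - <<'E'
from h import *
c=load('w1');t=load('top0');s=load('side0');hsv=cv2.cvtColor(c['pixels'],cv2.COLOR_RGB2HSV)
m=cv2.inRange(hsv,(0,180,90),(4,255,255))|cv2.inRange(hsv,(175,180,90),(180,255,255))
m[:150]=0;m[260:]=0;ys,xs=np.nonzero(m);print(len(xs),xs.min(),xs.max(),ys.min(),ys.max())
u,v=(xs.min()+xs.max())/2,(ys.min()+ys.max())/2
print('cap',atz(c,u,v,.072),tri((c,u,v),(t,256.9,194.7),(s,253.6,222.4)))
m=cv2.inRange(hsv,(50,60,60),(85,255,255));m[:230]=0;m[320:]=0;m[:,:130]=0;m[:,230:]=0;ys,xs=np.nonzero(m)
(u,v),ax,_=cv2.fitEllipse(np.c_[xs,ys].astype(np.float32));print('green',u,v,ax,atz(c,u,v,.006),tri((c,u,v),(t,293.9,239.2),(s,298.3,228)))
for p in((93,52),(322,45),(134,317)):print(atz(c,*p,.006).round(4))
print('chute top',[atz(c,*p,.058).round(4) for p in((189,188),(190,238),(243,238))])
E
```

```text
343 265 300 200 232
cap [0.59846705 0.08070355 0.072     ] (array([0.5974285 , 0.07873693, 0.0709273 ]), [np.float64(1.874269608606829), np.float64(0.9095381812217073), np.float64(1.4325806677469626)])
green 176.39404296875 276.7681884765625 (53.72812271118164, 62.40547180175781) [ 0.4969183  -0.00323841  0.006     ] (array([ 0.4956182 , -0.00477116,  0.0063457 ]), [np.float64(1.8834403904761148), np.float64(0.5066863064770047), np.float64(1.856061631209594)])
[0.4433 0.1978 0.006 ]
[0.6287 0.2027 0.006 ]
[ 0.4487 -0.0502  0.006 ]
chute top [array([0.5303, 0.0969, 0.058 ]), array([0.5283, 0.0579, 0.058 ]), array([0.5688, 0.0584, 0.058 ])]
```

```bash
python3 -m inch '[[1,0.35,0.1,3,0],[1,0,0,3,0],[1,0,0,1.5,0],[1,0,0,0,0],[1,0,0,0,0]]'; python3 -m inch '[[1,0,0,0.4,0],[1,0,0,0.4,0],[1,0,0,0.4,0],[1,0,0,0.4,0],[1,0,0,0,0],[1,0,0,0,0]]'
```

```text
time_s: 4.38
tool_pos: [0.5985, 0.0789, 0.2511]
eef_rot: [0.001, 0.703, 0.711, 0.001]
contact_force: [0.3, -0.5, -0.1]
width: 0.0002
time_s: 5.12
tool_pos: [0.5985, 0.0788, 0.2348]
eef_rot: [0.001, 0.703, 0.711, 0.001]
contact_force: [0.0, -0.2, 5.5]
width: 0.0002
```

```bash
python3 -m inch '[[1,0,0,0.3,0],[1,0,0,0.3,0],[1,0,0,0.2,0],[1,0,0,0,0],[1,0,0,0,0]]'; python3 -m inch '[[1,0,0,0.1,0],[1,0,0,0.1,0],[1,0,0,0,0],[1,0,0,0,0]]'
```

```text
time_s: 5.75
tool_pos: [0.5986, 0.0789, 0.2276]
eef_rot: [0.001, 0.703, 0.711, 0.001]
contact_force: [-2.0, 0.0, 9.1]
width: -0.0
time_s: 6.25
tool_pos: [0.5987, 0.0792, 0.2275]
eef_rot: [0.001, 0.703, 0.711, 0.0]
contact_force: [-5.4, -1.6, 19.5]
width: -0.0002
```

The hard stop is reached: force rose to 19.5 N with no more travel. Now I'll let it up and look.

```bash
python3 -m inch '[[1,0,0,-0.5,0],[1,0,0,-0.6,0],[1,0,0,-0.8,0],[1,0,0,-1.5,0],[1,0,0,-3,0],[1,0,0,-4,0],[1,0,0,0,0],[1,0,0,0,0]]'; python3 - <<'E'
from h import *
c=snap('wrist','w2'); snap('top','top2');snap('side','side2')
s=read_state();print(s['tool_pos'],s['contact_force'])
a=c['pixels'][140:350,90:340];b=load('side2')['pixels'][200:290,225:330]
cv2.imwrite('pics/c2.png',np.hstack([cv2.resize(a,(430,360)),cv2.resize(b,(360,360))])[:,:,::-1])
E
```

```text
time_s: 7.25
tool_pos: [0.597, 0.0784, 0.3271]
eef_rot: [-0.0, 0.703, 0.711, -0.001]
contact_force: [-0.4, 0.5, -1.5]
width: 0.0002
[0.59688722 0.07830507 0.32597361] [-0.46413455  0.19519999  0.51229341]
```

View pics/c2.png

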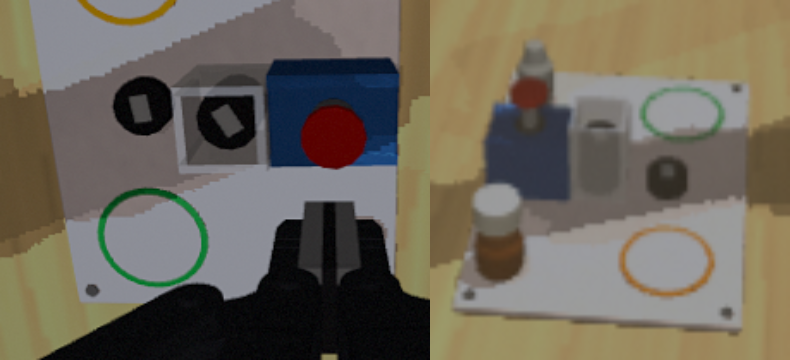

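The puck is out at wrist crop (143,105) and side crop (667,177). The plunger is back up and the next puck is in the chute.

```bash
python3 - <<'E'
from h import *
def blob(c,box):
    x0,y0,x1,y1=box;g=c['pixels'][y0:y1,x0:x1].max(2);m=(g<70).astype(np.uint8)
    k=cv2.findContours(m,cv2.RETR_EXTERNAL,cv2.CHAIN_APPROX_NONE)[0];k=max(k,key=cv2.contourArea);(u,v),ax,_=cv2.fitEllipse(k);return u+x0,v+y0,ax
w=load('w2');u,v,ax=blob(w,(145,175,192,230));print(u,v,ax,atz(w,u,v,.015))
s=load('side2');us,vs,ax=blob(s,(284,234,306,255));print(us,vs,ax,atz(s,us,vs,.013));print(tri((w,u,v),(s,us,vs)))
hsv=cv2.cvtColor(w['pixels'],cv2.COLOR_RGB2HSV);m=cv2.inRange(hsv,(50,60,40),(85,255,255));m[:230]=0;m[330:]=0;m[:,:130]=0;m[:,230:]=0;ys,xs=np.nonzero(m)
(u,v),ax,_=cv2.fitEllipse(np.c_[xs,ys].astype(np.float32));print('green',u,v,ax,atz(w,u,v,.006))
E
```

```text
173.0005760192871 201.2500171661377 (33.69674301147461, 34.31621170043945) [0.50146593 0.07722487 0.015     ]
293.6836099624634 244.2621259689331 (10.208027839660645, 11.483377456665039) [0.49882645 0.07579628 0.013     ]
(array([0.49967322, 0.07610724, 0.01258682]), [np.float64(0.9908517713067813), np.float64(0.9908517713065553)])
green 178.39923095703125 278.33721923828125 (53.262664794921875, 61.8939323425293) [ 0.496899   -0.00325332  0.006     ]
```

```bash
python3 -m inch '[[1,1.3,-2.4,0,0],[1,1.3,-2.4,0,0],[1,1.3,-2.4,0,0],[1,1.3,-2.4,0,0],[1,0,0,0,0.175],[1,0,0,0,0.175],[1,0,0,0,0.175],[1,0,0,0,0.175],[1,0,0,0,0.175],[1,0,0,0,0.175]]';python3 -m inch '[[1,0,0,0,0.175],[1,0,0,0,0.175],[1,0,0,0,0.175],[1,0,0,3,0],[1,0,0,3,0],[1,0,0,3,0],[1,0,0,2,0],[1,0,0,0,0],[1,0,0,0,0]]'
```

```text
time_s: 8.65
tool_pos: [0.5006, 0.1294, 0.3265]
eef_rot: [-0.0, 0.966, 0.26, -0.001]
contact_force: [-0.4, -0.5, -0.6]
width: 0.0005
time_s: 9.78
tool_pos: [0.5013, 0.1297, 0.2179]
eef_rot: [-0.0, 1.0, 0.004, -0.0]
contact_force: [0.3, 0.3, -0.6]
width: 0.0002
```

```bash
python3 -m inch '[[1,-0.1,0,1.5,0],[1,0,0,1.2,0],[1,0,0,0.7,0],[1,0,0,0,0],[1,0,1,0,0],[1,0,1,0,0],[1,0,0,0,0],[1,0,0,0,0]]'; python3 - <<'E'
from h import *
c=snap('wrist','w3');p=c['pixels'];cv2.imwrite('pics/w3.png',cv2.convertScaleAbs(p[:,:,::-1],alpha=1.6,beta=15))
print(read_state()['tool_pos'])
for q in((.4995,.0765,.018),(.496,-.0045,.006),(.5,.109,.01)):print(proj(c,np.array(q)))
E
```

```text
time_s: 10.78
tool_pos: [0.5004, 0.1094, 0.1839]
eef_rot: [-0.0, 1.0, 0.003, 0.0]
contact_force: [0.9, -0.3, 0.3]
width: -0.0003
[0.50040355 0.10968406 0.18390923]
(np.float64(354.4741356383776), np.float64(287.0028006116289))
(np.float64(507.3738510953249), np.float64(280.11760291143787))
(np.float64(282.70716855172145), np.float64(277.32000918281074))
```

View pics/w3.png

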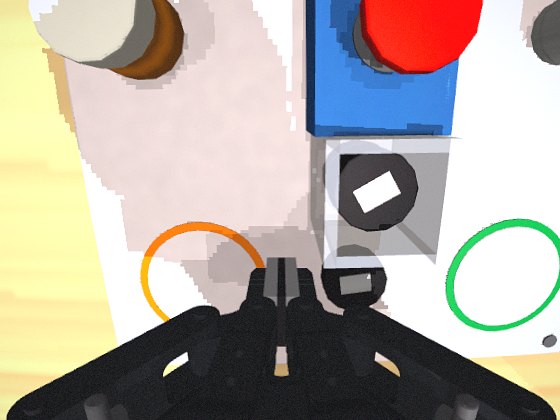

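View: the puck is at (354,288), just right of the closed tips (right edge near 318), and the green ring is at (505,275). I'll push 7 cm gently and then check.

```bash
python3 -m inch '[[1,0,0.4,0,0],[1,0,0.6,0,0],[1,0,0.8,0,0],[1,-0.03,0.8,0,0],[1,-0.03,0.8,0,0],[1,-0.03,0.8,0,0],[1,-0.03,0.8,0,0],[1,-0.03,0.8,0,0],[1,-0.03,0.6,0,0],[1,-0.03,0.4,0,0],[1,0,0.2,0,0],[1,0,0,0,0]]'; python3 - <<'E'
from h import *
c=snap('wrist','w4');p=c['pixels'];cv2.imwrite('pics/w4.png',cv2.convertScaleAbs(p[:,:,::-1],alpha=1.6,beta=15))
print(read_state()['tool_pos'])
E
```

```text
time_s: 12.32
tool_pos: [0.4987, 0.0396, 0.1837]
eef_rot: [-0.0, 1.0, 0.003, -0.0]
contact_force: [0.1, -0.0, -1.1]
width: -0.0001
[0.49866875 0.03969889 0.18367441]
```

View pics/w4.png

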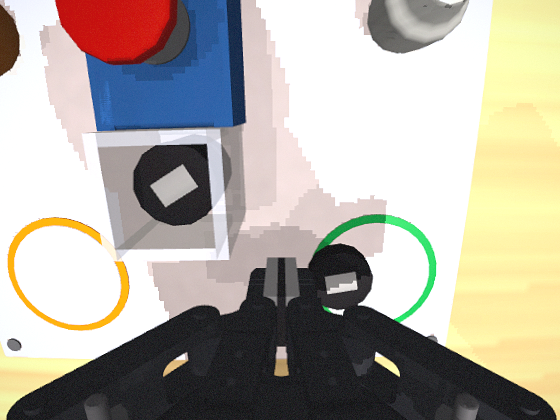

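The puck is at about (341,276), riding on the tip face. The green ring is centred at about (376,272). Next I'll work out what remains.

```bash
python3 - <<'E'
from h import *
c=load('w4')
print(atz(c,341,275,.017),atz(c,376,272,.006))
hsv=cv2.cvtColor(c['pixels'],cv2.COLOR_RGB2HSV);m=cv2.inRange(hsv,(50,80,40),(85,255,255));m[:,:250]=0;ys,xs=np.nonzero(m)
(u,v),ax,_=cv2.fitEllipse(np.c_[xs,ys].astype(np.float32));print(u,v,ax,atz(c,u,v,.006))
E
```

```text
[0.50331385 0.01302235 0.017     ] [ 0.49918875 -0.00625699  0.006     ]
372.3323059082031 272.02130126953125 (106.78104400634766, 121.9458999633789) [ 0.49917576 -0.00445583  0.006     ]
```

```bash
python3 -m inch '[[1,-0.05,0.4,0,0],[1,-0.05,0.5,0,0],[1,-0.05,0.5,0,0],[1,0,0.25,0,0],[1,0,0.1,0,0],[1,0,0,0,0],[1,0,-0.5,0,0],[1,0,-1.5,0,0],[1,0,-1,-1,0],[1,0,0,-4,0],[1,0,0,-6,0],[1,0,0,0,0]]'; python3 -m inch '[[1,0,0,-5,0],[1,-1,0,-3,0],[1,0,0,0,0],[1,0,0,0,0]]'; python3 - <<'E'
from h import *
c=snap('wrist','w5');snap('top','top5');snap('side','side5')
s=read_state();print(s['tool_pos'],s['contact_force'])
a=load('top5')['pixels'][175:275,200:320];b=load('side5')['pixels'][200:290,225:330]
cv2.imwrite('pics/c5.png',cv2.convertScaleAbs(np.vstack([np.hstack([cv2.resize(a,(400,300)),cv2.resize(b,(400,300))]),np.pad(cv2.resize(c['pixels'],(400,300)),((0,0),(0,400),(0,0)))])[:,:,::-1],alpha=1.4))
E
```

```text
time_s: 13.88
tool_pos: [0.4998, 0.054, 0.2996]
eef_rot: [-0.001, 1.0, 0.004, 0.006]
contact_force: [-0.3, 0.1, 0.1]
width: 0.0001
time_s: 14.38
tool_pos: [0.4865, 0.0523, 0.3726]
eef_rot: [0.0, 1.0, 0.004, -0.001]
contact_force: [-0.2, -0.5, -0.9]
width: -0.0001
[0.48654743 0.05196558 0.37198885] [-0.29637252 -0.69613766 -0.48978547]
```

View pics/c5.png

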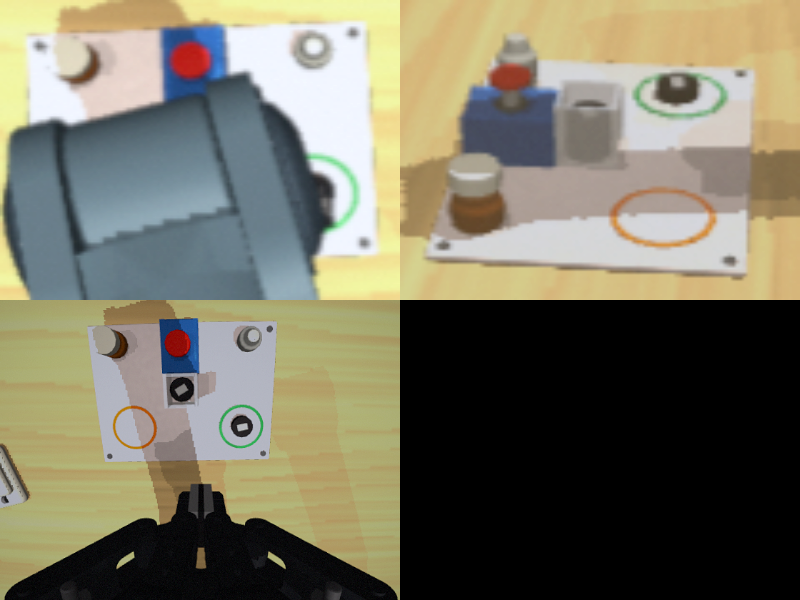

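The puck is near the ring's centre in the wrist view: puck at (241,426) and ring at (241,426) in the half-scale tile. Objective and jar are untouched and the plunger is up. I'll put a number on it and hand in.

```bash
python3 - <<'E'
from h import *
from station import close_job
c=load('w5');hsv=cv2.cvtColor(c['pixels'],cv2.COLOR_RGB2HSV);m=cv2.inRange(hsv,(50,60,40),(85,255,255));m[:,:290]=0;m[:130]=0;m[230:]=0;ys,xs=np.nonzero(m)
(u,v),ax,_=cv2.fitEllipse(np.c_[xs,ys].astype(np.float32));r=atz(c,u,v,.006);print('ring',u,v,ax,r)
b=(c['pixels'].max(2)<70).astype(np.uint8)[150:205,312:364]
k=max(cv2.findContours(b,0,1)[0],key=cv2.contourArea);(u,v),ax,_=cv2.fitEllipse(k);p=atz(c,u+312,v+150,.014);print('puck',u+312,v+150,ax,p)
d=np.linalg.norm((p-r)[:2])*1e3;print('off mm',d)
if d<9: print(close_job())
E
```

```text
ring 337.12298583984375 176.61892700195312 (56.77572250366211, 59.284706115722656) [ 0.49712068 -0.00464133  0.006     ]
puck 338.22137451171875 176.25123977661133 (28.7672061920166, 30.017078399658203) [ 0.49904196 -0.00432907  0.014     ]
off mm 1.9464945736378583
the job is handed in; nothing more can be done
None
```

I pressed the plunger once to its hard stop (19.5 N, no further travel) and let it spring back, and a single puck came out. I then nudged it along the tray with the closed fingertips into the green ring, backed off and lifted clear. I handed the job in at about 14.5 s on the robot's clock.

- **Placement:** the last wrist picture put the puck's centre about 2 mm from the ring's centre. It has 13 mm to spare inside the inner edge.
- **Rest of the scene:** the plunger was back up. A puck still showed at the top of the chute, and the jar and objective stood where they were.
- **Disagreements:** the wrist camera read 2 to 4 mm differently from the top and side cameras. I therefore compared the final puck and ring positions within one wrist picture. In the last top picture the arm partly hid the puck and ring, but the side picture also showed the puck inside the ring.

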